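# Stack a shaft and lock its bayonet retainer

## Task

Build up the shaft that stands in the grey fixture: thread the flat washer on first so it rests on the sprung cup, then the tall spacer sleeve, then the winged retainer plate, wings up. The retainer locks like a bayonet: feel for the angle at which its slot drops over the shaft's cross bar, press it down against the spring, give it a quarter turn and let it come up so that the bar settles in the retainer's cross groove and holds the stack down. Leave the circuit board, the yellow hex key set and the side cutters where they lie.

Things in the scene. Friction and masses are not known exactly. Their poses are not given: they have to be found in the camera images.
- fixture: grey square base plate 84 x 84 x 18 mm with screw heads, fixed to the bench; origin at the centre of its underside, z up. On its vertical axis stand a sprung aluminium cup (42 mm diameter) and, through it, a fixed steel shaft: 26 mm diameter up to a chamfered shoulder 75 mm above the bench, then a neck of 10 mm diameter up to 93 mm, then the cross bar
- shaft_top (a point): centre of the cross bar's top, on the shaft axis, 101 mm above the bench (axes are the fixture's). The bar is 24 mm long, 10 wide, 8 high. Its long direction varies within 0.6 rad either side of the fixture's x axis and is not reported: feel for it by turning the retainer on it under light pressure, or look
- spring_seat (a point): fixed point: centre of the top face of the sprung cup at rest, 55 mm above the bench, on the shaft axis. The cup sinks up to 16 mm, pushing up with about 4 N at first and 11 N fully down
- washer: flat steel washer lying on the bench, outer diameter 46 mm, bore 29 mm, 8 mm thick; origin at the centre of its underside, z along its axis
- spacer: aluminium spacer sleeve standing on the bench, outer diameter 40 mm, bore 29 mm, 28 mm high; origin at the centre of its underside, z along its axis. On the washer with the spring at rest its top is 91 mm above the bench
- retainer: dark steel plate 54 (x) x 36 (y) x 12 mm, flat on the bench, wings up; origin at the centre of its underside. At each x end a wing stands up to 26 mm, 26 mm wide, outer faces at x = +-27 mm (grip 54 mm across, along x); outside each wing a foot 6 mm high reaches x = +-33.5 mm. To be turned under the bar its underside must be pushed below 81 mm above the bench (stops at 75, on the shoulder)
- slot (a point): centre of the retainer's through slot at its underside (axes are the retainer's): 28 mm along x, 14 mm along y. Over the cross bar, aligned within about 0.15 rad, it drops from resting on the bar (underside 101 mm above the bench) to the spacer's top (91 mm)
- groove (a point): centre of the floor of the groove across the retainer's top, along its y, 8 mm above the underside: 14 mm wide at the floor, rounded flanks, 4 mm deep. Pressed down and given a quarter turn either way from the angle where the slot dropped over the bar, the retainer rises when let up until the bar lies in this groove (underside 85 mm above the bench)
- spare_board: bystander: green circuit board 36 x 60 x 12 mm lying on the bench, origin at the centre of its underside
- hex_key_set: bystander: yellow hex key holder 22 x 92 x 24 mm lying on the bench, origin at the centre of its underside
- side_cutters: bystander: side cutters with blue grips 40 x 162 x 12 mm lying on the bench, origin at the centre of its underside
There are look-alikes about, which are no part of the job. Several things have the shape of the washer; the one meant has the colours described above.

How it is judged:
By the outcome, as a careful person would: the job done as asked, in the order asked, and still so for the second after the job is handed in, with the robot touching nothing.
It also fails if it takes over 72 s, if anything falls off the work surface, if the arm or the gripper's body presses on something with over 40 N, if the wrist force passes 120 N, or if a joint passes its speed limit or range.

## Robot

A 7-joint arm with a two-finger parallel gripper is mounted at the origin on a cart in front of the work surface, level with it; the furniture and walls round the work are solid. World frame = base frame: x ahead of the robot, y to its left, z up, the work surface at z = 0. Lengths are in mm, angles in rad, forces in N, time in s.
With the tool pointing down it reaches from about 400 to 875 mm from the base axis. Payload 19.3 kg.
Tool frame: the origin (TCP) lies at the very end of the fingers, on their centre line; the grasp point (between the pads) lies 19 mm behind it (grip_point_offset is the z of the grasp point in the tool frame, in mm); z points along the fingers, x is the direction in which the jaws open and shut, and the axes are right-handed (so a half turn about z gives the same grasp; the last joint's range is limited). The gripper opens to 85 mm and grips with 20 to 120 N. Pads are 22 mm wide; open, the fingers measure 114 mm over their backs; the gripper's body (76 mm by 85 mm) begins 54 mm behind the grasp point. The pads swing forward as they close: fully open they stand 13 mm farther back than shut.
Start: joints at [1.262, 0.521, -0.036, 1.599, 0.021, 1.021, -0.113], TCP at [147.807, -607.262, 231.291] pointing down, gripper open.
Joint ranges: [-2.91, 2.91], [-0.3, 2.13], [-1.5, 1.42], [0.17, 2.43], [-1.26, 4.41], [0.16, 1.93], [-2.52, 2.52]. Speed limits (rad/s): [1.89, 1.89, 2.39, 2.39, 3.01, 3.01, 3.01].

## Interface

Orientations are given as a 3x3 rotation matrix whose columns are the frame's x, y, z axes.
In Python, from workcell import movep, movel, goto_joints, open_gripper, clamp, wait, inverse_kinematics, read_state, camera, PlanningError, finish_job, grip_point_offset gives the robot as it stands. Calls block until the motion is done:
- movep(position, orientation): joint-space move of the TCP to a pose.
- movel(position, frame=None, max_speed=150, guard=None): straight line of the TCP; frame=None keeps the orientation; max_speed is the mean speed in mm/s. With guard (N) it stops when the force on the tool has changed by that much, and returns True; else False.
- goto_joints(angles): joint-space move.
- open_gripper() and clamp(): open the fingers fully, or close them until they stop; the grip force is fixed at half the most.
- wait(seconds).
- inverse_kinematics(position, orientation): joint angles nearest the present ones, or None.
- read_state(): the state.
- camera(name): name is "scene" or "top" or "wrist"; returns a dict with "image" (420x560x3 uint8, blue, green, red), "range_z" (420x560 float32, mm along the optical axis (not along the pixel's ray), 0 where there is no reading), "fx", "fy", "cx", "cy" (pixels), "cam_to_world" (4x4, takes a point from camera to world coordinates). Camera axes: x right, y up, looking along -z (the intrinsics and any distortion apply to the point x, -y, -z); pixel columns grow to the right and rows downward; lengths in mm; the calibration is good to about 2 mm. A picture is of the moment at which its call begins.
A pose or a line that the arm cannot do raises PlanningError and nothing moves.
- finish_job(): hands the job in, once; it reports no verdict.
The state is a dict: "time": time; "qpos": joint angles; "qvel": joint speeds; "joint_efforts": joint torques, N m; "eef_pos": TCP position; "tool_rot": TCP orientation; "ft_force": force on the tool from outside, world axes, zero at the start; "torque": the same for the moment, N m; "finger_gap": finger opening in mm.
Only numpy, scipy, OpenCV 4.12 (cv2) and the standard library are available. Lean on these libraries where they do the work, as an engineer would, in place of code of your own. Each camera call takes 0.05 s, during which the arm holds its last target.

## Working session

There is one attempt and no reset: what is moved stays moved. The work goes in short steps, each a Python script; the robot and the scene stay as the last script left them, time stands still between calls to the robot, and variables do not carry over. Pictures are saved under pics/ and viewed, and the job is handed in when it is done.

```bash
ls; mkdir -p pics; cat > h.py <<'E'
import numpy as np, cv2
from workcell import *
def save(n,name,crop=None,scale=1):
    c=camera(n); im=c["image"]
    np.savez('pics/'+name+'.npz',**{k:np.array(v) for k,v in c.items()})
    if crop: im=im[crop[1]:crop[3],crop[0]:crop[2]]
    if scale!=1: im=cv2.resize(im,None,fx=scale,fy=scale,interpolation=cv2.INTER_CUBIC)
    cv2.imwrite('pics/'+name+'.png',im); return c
def load(name): return dict(np.load('pics/'+name+'.npz'))
def ray(c,u,v):
    d=np.array([(u-c["cx"])/c["fx"],-(v-c["cy"])/c["fy"],-1.0]); T=np.array(c["cam_to_world"])
    return T[:3,3],T[:3,:3]@d
def onplane(c,u,v,z):
    o,d=ray(c,u,v); return o+d*(z-o[2])/d[2]
def bydepth(c,u,v):
    o,d=ray(c,u,v); return o+d*float(c["range_z"][int(round(v)),int(round(u))])
def pix(c,p):
    T=np.array(c["cam_to_world"]); q=T[:3,:3].T@(np.array(p)-T[:3,3])
    return c["cx"]+c["fx"]*q[0]/-q[2], c["cy"]-c["fy"]*q[1]/-q[2]
def down(a): # tool x (jaw) direction at world angle a
    c,s=np.cos(a),np.sin(a); return np.array([[c,s,0],[s,-c,0],[0,0,-1.0]])
E
python3 - <<'E'
from h import *
for n in("scene","top","wrist"):
    c=save(n,n+"0"); print(n,{k:v for k,v in c.items() if k not in("image","range_z")})
s=read_state(); print(s, grip_point_offset)
E
```

```text
pics
scene {'fx': 474.3791792022297, 'fy': 474.3791792022297, 'cx': 276.6368998983266, 'cy': 203.33817934943326, 'cam_to_world': array([[ 5.25554801e-01,  4.65280365e-01, -7.12254402e-01,
        -1.54643467e+02],
       [-8.50663963e-01,  2.74830880e-01, -4.48150432e-01,
        -5.35585574e+02],
       [-1.27660924e-02,  8.41416763e-01,  5.40235928e-01,
         6.31467232e+02],
       [ 0.00000000e+00,  0.00000000e+00,  0.00000000e+00,
         1.00000000e+00]])}
top {'fx': 477.052270719386, 'fy': 477.052270719386, 'cx': 288.06984061994046, 'cy': 208.807547643527, 'cam_to_world': array([[ 1.14004045e-02,  9.93091794e-01, -1.16784929e-01,
         3.98505749e+02],
       [-9.99707706e-01,  8.82965753e-03, -2.25064296e-02,
        -9.35618857e+01],
       [-2.13197797e-02,  1.17007376e-01,  9.92902181e-01,
         1.17245650e+03],
       [ 0.00000000e+00,  0.00000000e+00,  0.00000000e+00,
         1.00000000e+00]])}
wrist {'fx': 364.0087549194872, 'fy': 364.0087549194872, 'cx': 280.11963962450915, 'cy': 209.08992136773242, 'cam_to_world': array([[ 2.36354593e-01,  9.19157082e-01,  
[... 450 characters left out ...]
38836e-04, -3.54319078e-03, -7.14440059e-04, -1.26077180e-03,
       -1.38593282e-05,  4.77939977e-04, -5.23558298e-04]), 'joint_efforts': array([ 3.29506081e-03, -9.27381063e+01,  1.98143430e+00, -3.70049536e+01,
        1.80862733e-02,  6.36769779e-03, -1.50813889e-05]), 'eef_pos': array([ 147.76814006, -607.02494359,  230.85421828]), 'tool_rot': array([[ 2.36582079e-01, -9.71611474e-01, -2.51456005e-04],
       [-9.71611122e-01, -2.36582207e-01,  8.28978587e-04],
       [-8.64935124e-04,  4.81959733e-05, -9.99999625e-01]]), 'ft_force': array([ 0.66405173, -0.75253325,  0.43768972]), 'torque': array([0.0484555 , 0.00148655, 0.05797818]), 'finger_gap': 85.12897532516504} -18.700000000000003
```

View pics/scene0.png

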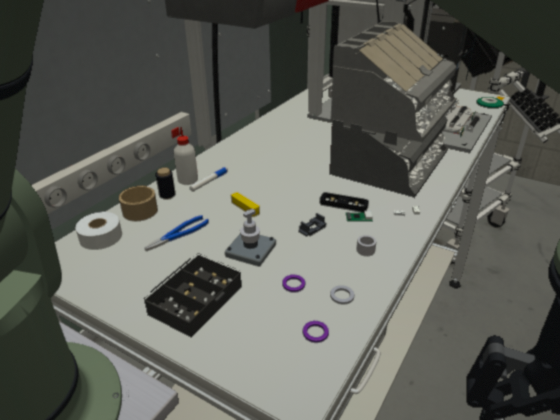

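View pics/top0.png

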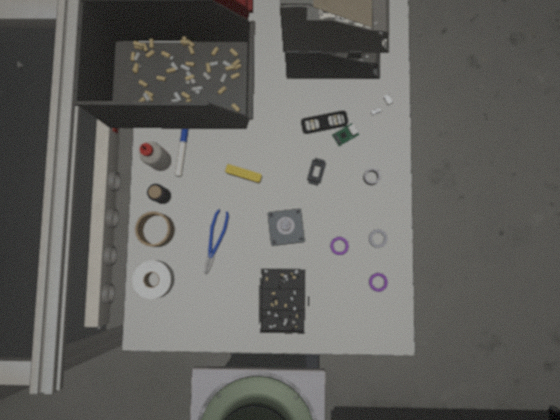

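View pics/wrist0.png

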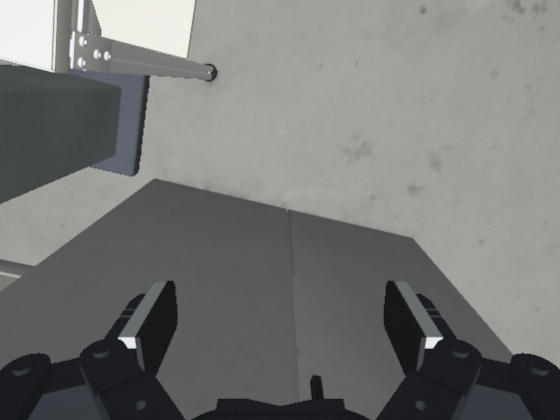

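Top view: there are washer shapes at (339,245) purple, (378,282) purple and (377,238) plain grey. The grey one fits "flat steel washer". The sleeve is at (371,177), the retainer at (316,171) and the fixture at (286,226). I'll confirm with an enlarged crop and measure.

```bash
python3 - <<'E'
from h import *
t=load("top0"); s=load("scene0")
a=cv2.resize(t["image"][140:310,255:400],None,fx=3.4,fy=3.4,interpolation=cv2.INTER_CUBIC)
b=cv2.resize(s["image"][185:345,215:385],None,fx=3.4,fy=3.4,interpolation=cv2.INTER_CUBIC)
a=np.clip(a*1.6,0,255).astype(np.uint8)
cv2.imwrite("pics/cropt.png",a); cv2.imwrite("pics/crops.png",b)
for n,c,P in(("top",t,dict(washer=(377,231),spacer=(371,171),ret=(310,171),shaft=(286,225),bench=(350,200))),("scene",s,dict(washer=(342,300),spacer=(366,239),shaft=(249,214),bench=(300,255)))):
    for k,p in P.items(): print(n,k,bydepth(c,*p).round(1))
E
```

```text
top washer [ 483.2 -284.8    5.5]
top spacer [ 632.3 -271.9    3.4]
top ret [ 630.6 -120.5    6.7]
top shaft [487.7 -65.  101.4]
top bench [ 559.5 -219.8    1.8]
scene washer [ 447.6 -295.6    8.7]
scene spacer [ 629.8 -265.5   19.2]
scene shaft [486.7 -65.9  97.9]
scene bench [ 5.315e+02 -1.600e+02  2.000e-01]
```

View pics/cropt.png

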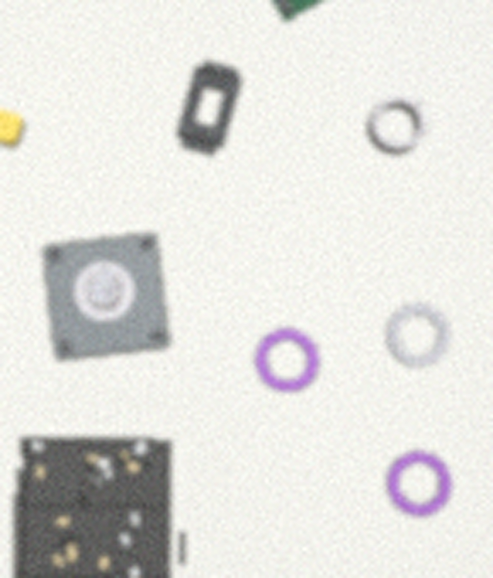

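View pics/crops.png

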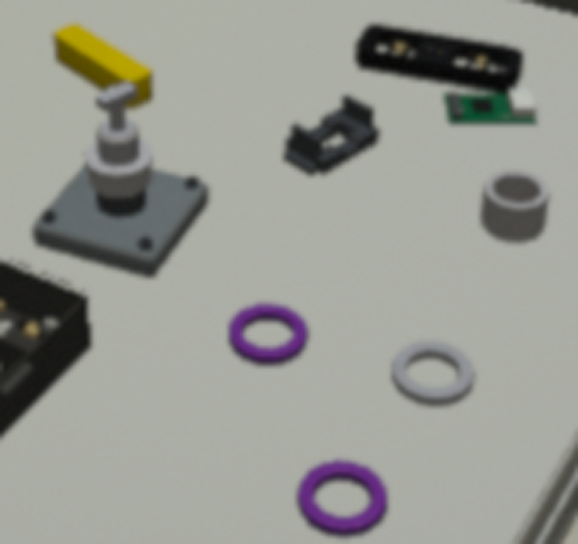

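The grey ring at scene (342,295) / top (377,238) is the steel washer. The two purple rings are decoys. Next I'll take two wrist views at different tool yaws, to triangulate and cancel the hand-camera error.

```bash
python3 - <<'E'
from h import *
print(inverse_kinematics([470,-175,260],down(-np.pi/2)),inverse_kinematics([550,-250,260],down(0)))
movep([470,-175,260],down(-np.pi/2)); wait(.2); save("wrist","wA"); print(read_state()["time"],read_state()["eef_pos"])
movep([550,-250,260],down(0)); wait(.2); save("wrist","wB"); print(read_state()["time"],read_state()["eef_pos"])
E
```

```text
[ 0.45415621  0.30177527 -0.26908043  1.87479103  0.09545199  0.97738726
 -1.42759029] [ 0.6604824   0.49490232 -0.48183369  1.60698327  0.2493726   1.10130342
  0.11446272]
2.35 [ 469.89684663 -175.37755116  259.94348455]
4.0083 [ 549.99863075 -249.82637582  260.11488227]
```

View pics/wA.png

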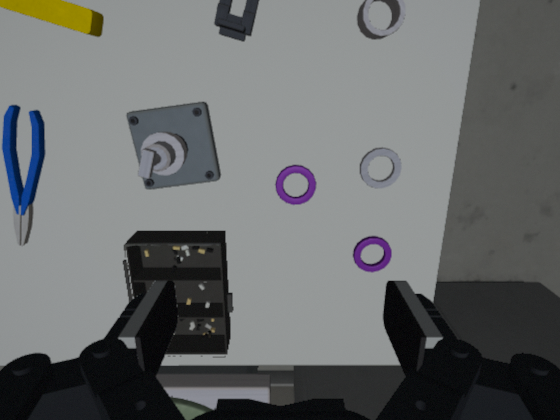

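View pics/wB.png

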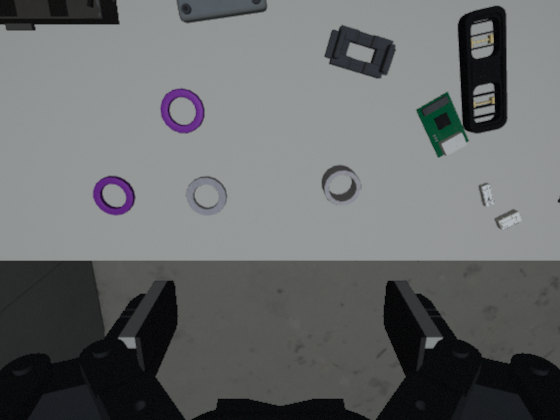

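View A shows the fixture at (174,145) with the bar top at about (147,163), the washer at (380,168) and the sleeve at (383,15). In view B the washer is at (206,196), the sleeve at (341,187) and the retainer at (360,52). Now I'll segment them.

```bash
python3 - <<'E'
from h import *
A=load("wA");B=load("wB")
def grow(c,box,x0=(0,0)):
    u0,v0,u1,v1=box
    im=c["image"][v0:v1,u0:u1].astype(float)
    return im
for n,c,box in(("Aw",A,(350,140,412,198)),("Bw",B,(178,168,236,224)),("Bs",B,(312,155,372,215)),("As",A,(350,0,415,50)),("Br",B,(315,15,405,90)),("Abar",A,(120,95,225,195))):
    u0,v0,u1,v1=box
    im=cv2.resize(c["image"][v0:v1,u0:u1],None,fx=5,fy=5,interpolation=cv2.INTER_CUBIC)
    cv2.imwrite(f"pics/c_{n}.png",im)
    bg=np.median(c["image"][v0:v1,u0:u1].reshape(-1,3)[:],axis=0); print(n,bg,im.shape)
def tile(ns,out):
    ims=[cv2.imread(f"pics/c_{n}.png") for n in ns]; H=max(i.shape[0] for i in ims)
    r=np.hstack([cv2.copyMakeBorder(i,0,H-i.shape[0],0,8,cv2.BORDER_CONSTANT) for i in ims]); 
    f=min(1,800/r.shape[1]); cv2.imwrite(out,cv2.resize(r,None,fx=f,fy=f)); print(f)
tile(["Aw","Bw"],"pics/t1.png");tile(["As","Bs"],"pics/t2.png");tile(["Br"],"pics/t3.png")
E
```

```text
Aw [151. 152. 148.] (290, 310, 3)
Bw [150. 151. 147.] (280, 290, 3)
Bs [151. 151. 148.] (300, 300, 3)
As [148. 148. 145.] (250, 325, 3)
Br [148. 148. 145.] (375, 450, 3)
Abar [119. 116. 114.] (500, 525, 3)
1
1
1
```

View pics/t1.png

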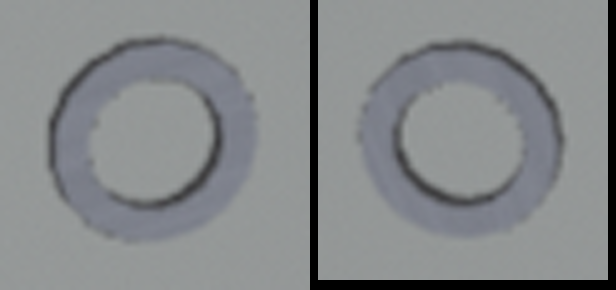

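View pics/c_Abar.png

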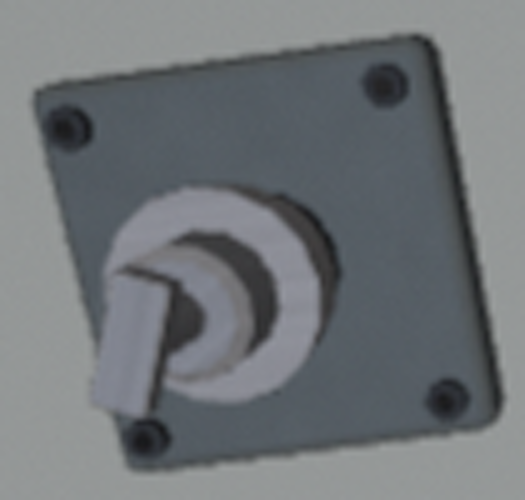

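View pics/t3.png

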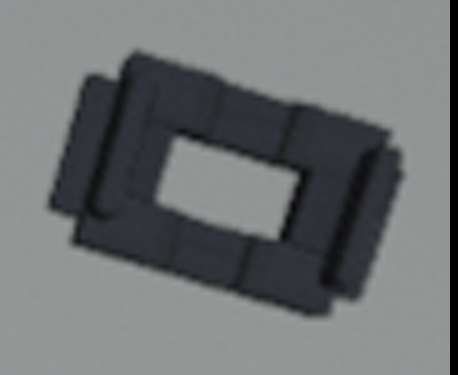

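View pics/t2.png

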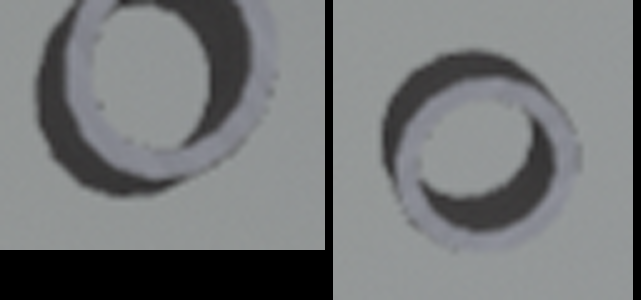

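```bash
cat > seg.py <<'E'
from h import *
K=4
def up(c,box):
    u0,v0,u1,v1=box
    im=cv2.resize(c["image"][v0:v1,u0:u1],None,fx=K,fy=K,interpolation=cv2.INTER_CUBIC)
    return cv2.GaussianBlur(im,(0,0),2).astype(np.float32)
def full(box,p): return (np.asarray(p)+.5)/K-.5+np.array(box[:2])
def topface(c,box,dark=135,both=False,maxv=200):
    im=up(c,box); b,g,r=im[...,0],im[...,1],im[...,2]
    m=((b-g)>4)&(g>95)
    if both: m|=g<dark
    m=cv2.morphologyEx(m.astype(np.uint8),cv2.MORPH_OPEN,np.ones((5,5),np.uint8))
    cs,_=cv2.findContours(m,cv2.RETR_EXTERNAL,cv2.CHAIN_APPROX_NONE)
    k=max(cs,key=cv2.contourArea); h=cv2.convexHull(k)
    e=cv2.fitEllipse(k); return full(box,e[0]),np.array(e[1])/K,k
E
python3 - <<'E'
from seg import *
A=load("wA");B=load("wB")
for n,c,box,z in(("Aw",A,(350,140,412,198),8),("Bw",B,(178,168,236,224),8),("Bs",B,(312,155,372,215),28),("As",A,(355,0,415,50),28)):
    p,ax,k=topface(c,box); P=onplane(c,*p,z); o,d=ray(c,*p)
    print(n,p.round(2),ax.round(1),P.round(2),"depthpt@top", )
# triangulate heights
def tri(c1,p1,c2,p2):
    o1,d1=ray(c1,*p1);o2,d2=ray(c2,*p2)
    s=np.linalg.lstsq(np.c_[d1,-d2],o2-o1,rcond=None)[0]
    a,b=o1+s[0]*d1,o2+s[1]*d2; return (a+b)/2,np.linalg.norm(a-b)
print(tri(A,topface(A,(350,140,412,198))[0],B,topface(B,(178,168,236,224))[0]))
print(tri(A,topface(A,(355,0,415,50))[0],B,topface(B,(312,155,372,215))[0]))
# bar
box=(120,95,225,195)
cor=[np.array(box[:2])+(np.array(p)+.5)/5-.5 for p in[(118,275),(170,285),(150,415),(92,403)]]
Q=[onplane(A,*p,101) for p in cor]; print("bar",np.mean(Q,0).round(1)); 
for i in range(4): print(np.linalg.norm(Q[i]-Q[i-1]).round(1),end=" ")
d=Q[0]+Q[1]-Q[2]-Q[3]; print("ang",np.arctan2(d[1],d[0]))
scr=[np.array(box[:2])+(np.array(p)+.5)/5-.5 for p in[(67,129),(385,86),(448,398),(149,438)]]
S=[onplane(A,*p,18) for p in scr]; print("scr",np.mean(S,0).round(1)); d=S[1]-S[0]; print(np.arctan2(d[0],-d[1]))
# slot in B, at z=~12 / 6
box=(315,15,405,90)
pb=[np.array(box[:2])+(np.array(p)+.5)/5-.5 for p in[(175,136),(300,172),(283,240),(157,205)]]
for z in(0,6,12):
    R=[onplane(B,*p,z) for p in pb]; print("slot",z,np.mean(R,0).round(1),[np.linalg.norm(R[i]-R[i-1]).round(1) for i in range(4)]);
d=R[1]-R[0];print("ang",np.arctan2(d[1],d[0]))
E
```

```text
Aw [380.62 167.97] [38.  41.8] [ 466.5  -286.34    8.  ] depthpt@top
Bw [205.75 196.14] [36.8 40.1] [ 466.13 -285.9     8.  ] depthpt@top
Bs [342.25 187.47] [34.1 36.3] [ 616.76 -270.23   28.  ] depthpt@top
As [383.58  12.63] [38.1 42.3] [ 616.19 -270.58   28.  ] depthpt@top
(array([ 461.25530781, -292.90453658,  -15.2356454 ]), np.float64(0.20170131475618108))
(array([ 617.22731348, -271.57820266,   23.58310018]), np.float64(0.6631643607629572))
bar [491.  -62.7 101. ]
22.9 8.6 23.0 9.8 ang -0.28798625032155856
scr [490.4 -61.3  18. ]
0.12795853610184854
slot 0 [ 632.3 -135.2    0. ] [np.float64(13.2), np.float64(26.7), np.float64(13.1), np.float64(27.1)]
slot 6 [ 631.1 -135.6    6. ] [np.float64(13.0), np.float64(26.3), np.float64(12.9), np.float64(26.7)]
slot 12 [ 629.9 -136.1   12. ] [np.float64(12.8), np.float64(25.9), np.float64(12.7), np.float64(26.3)]
ang -0.2536930433012621
```

```bash
python3 - <<'E'
from seg import *
A=load("wA");B=load("wB");S=load("scene0")
def tri(c1,p1,c2,p2):
    o1,d1=ray(c1,*p1);o2,d2=ray(c2,*p2)
    s=np.linalg.lstsq(np.c_[d1,-d2],o2-o1,rcond=None)[0]
    a,b=o1+s[0]*d1,o2+s[1]*d2; return ((a+b)/2).round(1),np.linalg.norm(a-b).round(1)
for n,c,box in(("Aw",A,(350,140,412,198)),("Bw",B,(178,168,236,224)),("Bs",B,(312,155,372,215))):
    im=c["image"].astype(int); u0,v0,u1,v1=box
    H=[]
    for v in range(v0,v1):
        for u in range(u0,u1):
            if im[v,u,0]-im[v,u,1]>5 and im[v,u,1]>95 and c["range_z"][v,u]>0: H.append(bydepth(c,u,v)[2])
    print(n,"depth height",np.median(H),len(H))
for n,p in(("bar",(147,163)),("cup",(174,178)),("shoulder",(160,152)),("plate",(190,180))): print(n,bydepth(A,*p).round(1))
for n,p in(("retplate",(357,36)),("wingL",(341,42)),("wingR",(388,57)),("foot",(331,48))): print(n,bydepth(B,*p).round(1))
# scene triangulation: full silhouettes (mid height)
for n,box in(("w",(325,280,360,308)),("s",(352,230,382,262))):
    u0,v0,u1,v1=box
    cv2.imwrite(f"pics/s_{n}.png",cv2.resize(S["image"][v0:v1,u0:u1],None,fx=10,fy=10,interpolation=cv2.INTER_CUBIC))
    try:
        p,ax,k=topface(S,box); print(n,p,ax)
        q=topface(B,(178,168,236,224) if n=="w" else (312,155,372,215))[0]
        print(tri(S,p,B,q))
    except Exception as e: print(e)
E
```

```text
Aw depth height 8.437047663291537 690
Bw depth height 8.484084405977569 645
Bs depth height 28.364890181966302 365
bar [491.9 -64.2 102.8]
cup [457.7 -59.9  17.2]
shoulder [496.4 -67.2  76. ]
plate [455.8 -77.5  18.8]
retplate [ 625.8 -121.3   10.5]
wingL [ 608.2 -128.1   25.4]
wingR [ 653.6 -141.4   26.8]
foot [ 601.3 -131.7    6.9]
max() iterable argument is empty
max() iterable argument is empty
```

View pics/s_w.png

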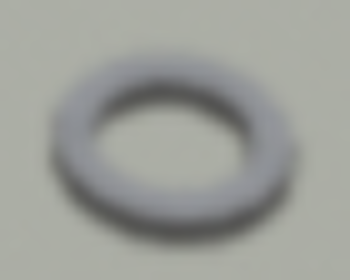

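```bash
python3 - <<'E'
from seg import *
S=load("scene0");B=load("wB")
o1,d1=ray(S,342.1,293.4);o2,d2=ray(B,205.75,196.14)
s=np.linalg.lstsq(np.c_[d1,-d2],o2-o1,rcond=None)[0];print("tri scene/wrist washer",o1+s[0]*d1,o2+s[1]*d2)
w=[466.3,-286.1]; R=down(-np.pi/4)
movep([*w,80],R); movel([*w,-0.5],max_speed=100); 
print(read_state()["eef_pos"],read_state()["ft_force"]); clamp(); st=read_state(); print(st["finger_gap"],st["ft_force"],st["time"])
movel([*w,150],max_speed=200)
movep([431,-122,200],R); wait(.2); save("wrist","wC"); st=read_state(); print(st["finger_gap"],st["ft_force"],st["time"])
movep([549,-122,200],down(np.pi/4)); wait(.2); save("wrist","wD"); st=read_state(); print(st["eef_pos"],st["time"])
E
```

```text
tri scene/wrist washer [ 466.09765456 -287.28401291    6.00487032] [ 465.6730101  -286.55223485    5.87393895]
[ 4.66624506e+02 -2.86229520e+02  8.44685942e-03] [0.99104719 0.57987473 0.70177305]
42.59627285103529 [-3.90823762  2.89310724 19.21525777] 6.2917
42.143491405287 [ 0.89885108 -0.2717003  -1.01329513] 8.175
[ 548.90813048 -121.98718792  200.127058  ] 9.6833
```

View pics/wC.png

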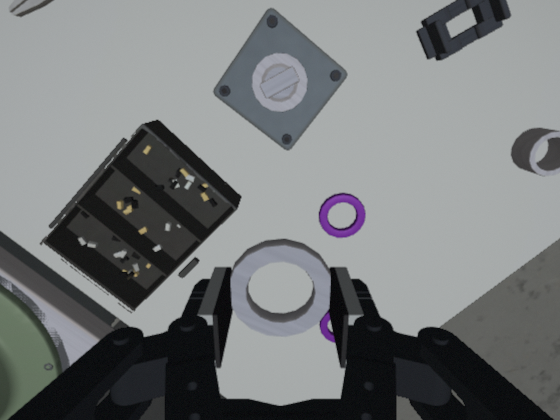

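View pics/wD.png

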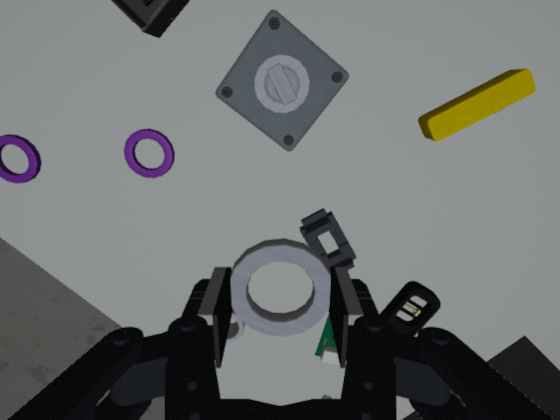

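Views C and D: the washer is held squarely with its centre near (280,288), and the bar is clearly seen at about (279,83) and (282,85).

```bash
python3 - <<'E'
from seg import *
for n in"CD":
    c=load("w"+n); im=c["image"]
    crop=im[50:120,240:325]; cv2.imwrite(f"pics/b{n}.png",cv2.resize(crop,None,fx=8,fy=8,interpolation=cv2.INTER_CUBIC))
a=np.hstack([cv2.imread("pics/bC.png")[:,:],cv2.imread("pics/bD.png")]); cv2.imwrite("pics/bCD.png",cv2.resize(a,None,fx=.58,fy=.58))
E
```

```text
(no output)
```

View pics/bC.png

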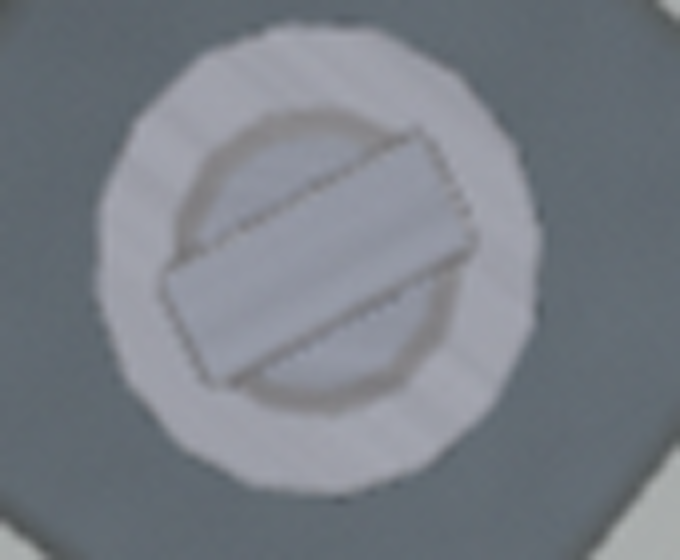

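View pics/bD.png

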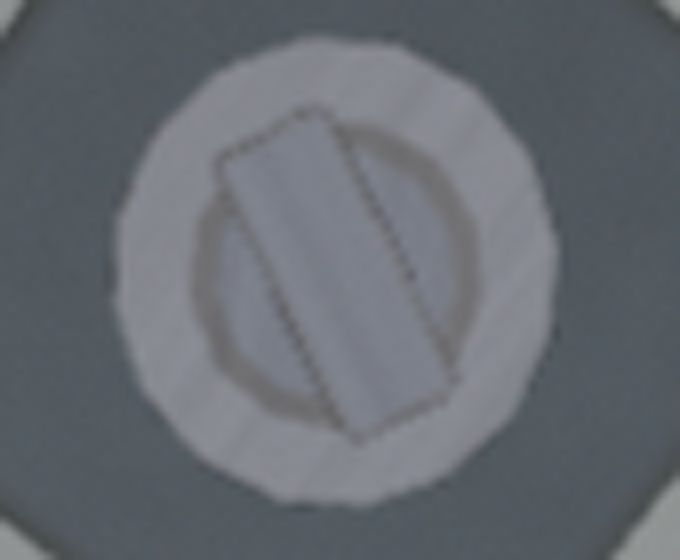

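```bash
python3 - <<'E'
from seg import *
cor=dict(C=[(165,275),(418,130),(475,240),(213,387)],D=[(318,108),(217,160),(358,440),(458,380)])
for n in"CD":
    c=load("w"+n)
    q=[np.array([240,50])+(np.array(p)+.5)/8-.5 for p in cor[n]]
    Q=[onplane(c,*p,101) for p in q]; print(n,"bar",np.mean(Q,0).round(2),[np.linalg.norm(Q[i]-Q[i-1]).round(1) for i in range(4)])
    for i,j in((0,1),(3,2)) if n=="C" else ((0,3),(1,2)):
        d=Q[j]-Q[i]; print("  ang",np.arctan2(d[1],d[0]).round(3))
    # cup outline
    box=(235,45,330,125); im=up(c,box); b,g,r=cv2.split(im)
    m=((r>np.median(r[:]) +18)&(b-g>3)).astype(np.uint8)
    # cup = pixels lighter in r relative to plate
    plate=im[10*K//4:,:][:1]; 
    rb=r-g; m=((rb>-4)&(b-g>3)&(g>85)).astype(np.uint8); m=cv2.morphologyEx(m,cv2.MORPH_OPEN,np.ones((7,7),np.uint8))
    k=max(cv2.findContours(m,cv2.RETR_EXTERNAL,cv2.CHAIN_APPROX_NONE)[0],key=cv2.contourArea)
    e=cv2.fitEllipse(k); p=full(box,e[0]); print("  cup",p.round(2),np.array(e[1])/K,onplane(c,*p,55).round(2))
    # washer held
    box=(225,232,336,342); p,ax,k=topface(c,box); print("  washer",p,ax)
    tcp={"C":[431,-122,200],"D":[549,-122,200]}[n]
    o,d=ray(c,*p)
    for z in(204,208,212): print("   at z",z,(onplane(c,*p,z)-tcp).round(2))
    dz=[bydepth(c,u,v)[2] for u,v in((280,330),(250,320),(310,320))]; print("  depth z",dz)
E
```

```text
C bar [491.14 -61.98 101.  ] [np.float64(9.2), np.float64(22.4), np.float64(9.2), np.float64(23.3)]
  ang -0.294
  ang -0.297
  cup [279.07  81.81] [54.08628845 57.77999878] [491.22 -61.56  55.  ]
  washer [280.11286545 290.32906723] [ 91.83944702 102.21916962]
   at z 204 [-0.44 -1.37  4.  ]
   at z 208 [1.3  0.36 8.  ]
   at z 212 [ 3.04  2.09 12.  ]
  depth z [np.float64(207.41269290834038), np.float64(207.55449500222628), np.float64(207.49898513305604)]
D bar [490.91 -61.75 101.  ] [np.float64(23.0), np.float64(8.7), np.float64(23.7), np.float64(9.2)]
  ang -0.281
  ang -0.301
  cup [281.39  83.39] [54.5971489  57.75030518] [490.49 -61.61  55.  ]
  washer [277.61667633 292.97386932] [ 92.00992584 111.04999542]
   at z 204 [ 1.78 -2.75  4.  ]
   at z 208 [ 0.05 -0.96  8.  ]
   at z 212 [-1.68  0.82 12.  ]
  depth z [np.float64(207.5706364206188), np.float64(207.99367260015498), np.float64(207.22736766136063)]
```

```bash
python3 - <<'E'
from h import *
x,y=491.0,-61.8; R=down(np.pi/4)
movep([x,y,125],R)
h=movel([x,y,78],max_speed=80,guard=12); print(h,read_state()["eef_pos"].round(2),read_state()["ft_force"].round(1))
if not h:
    h=movel([x,y,54.5],max_speed=40,guard=8); s=read_state(); print(h,s["eef_pos"].round(2),s["ft_force"].round(1),s["time"])
E
```

```text
False [491.15 -61.66  78.07] [ 0.6 -0.7 -0.1]
False [490.86 -61.83  54.55] [-2.2 -0.6  2.9] 11.6917
```

```bash
python3 - <<'E'
from h import *
x,y=491.0,-61.8; R=down(np.pi/4)
open_gripper(); movel([x,y,160],max_speed=200)
movep([549,-122,200],R); wait(.15); save("wrist","wE",(200,0,360,150),4); print(read_state()["ft_force"],read_state()["time"])
E
```

```text
[-0.24328525  0.20386699 -0.9425606 ] 13.525
```

View pics/wE.png

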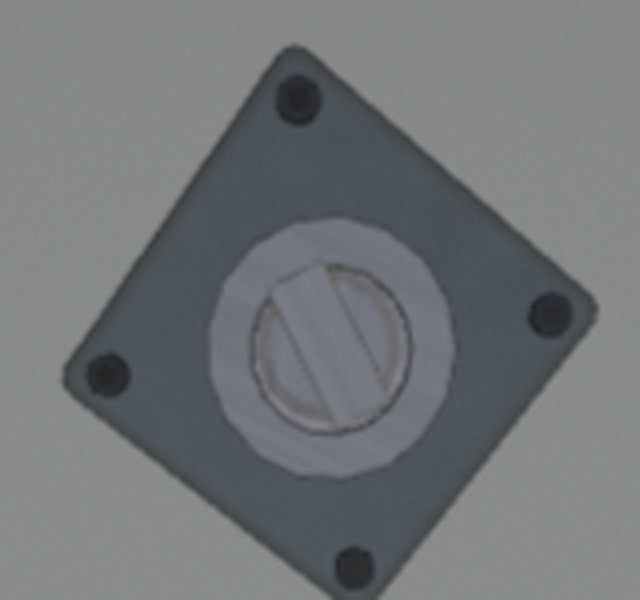

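The washer sits flat on the cup around the shaft (crop centre (332,348)). Next is the sleeve.

```bash
python3 - <<'E'
from h import *
x,y=491.0,-61.8; R=down(np.pi/4); p=[616.6,-270.3]
movep([*p,90],R); movel([*p,8],max_speed=120); clamp(); s=read_state(); print(s["eef_pos"].round(2),s["finger_gap"],s["ft_force"].round(1))
movel([*p,150],max_speed=200)
movep([549,-122,200],R); wait(.15); save("wrist","wF"); print(read_state()["time"],read_state()["finger_gap"])
E
```

```text
[ 616.82 -270.48    8.85] 37.82204526379173 [-4.2  0.7 11.1]
17.4583 37.84098372103655
```

View pics/wF.png

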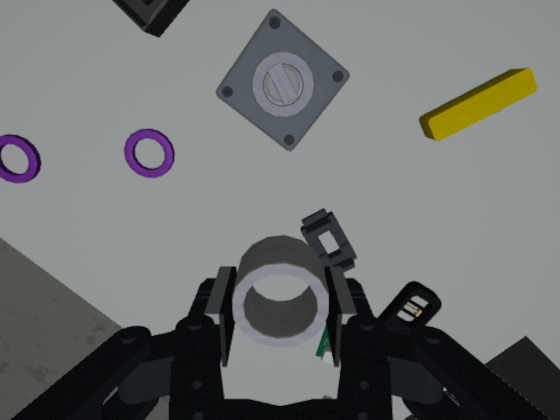

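The sleeve is held square between the pads, with its top face at (281,305).

```bash
python3 - <<'E'
from h import *
x,y=491.0,-61.8; R=down(np.pi/4)
movep([x,y,130],R)
h=movel([x,y,86],max_speed=70,guard=12); print(h,read_state()["eef_pos"].round(2),read_state()["ft_force"].round(1))
if not h:
    h=movel([x,y,70.5],max_speed=35,guard=8); s=read_state(); print(h,s["eef_pos"].round(2),s["ft_force"].round(1),s["time"])
E
```

```text
False [491.15 -61.67  86.12] [ 1.1  1.5 -0.5]
False [491.   -61.86  70.51] [-0.4 -1.9  3. ] 19.3417
```

```bash
python3 - <<'E'
from h import *
x,y=491.0,-61.8; R=down(np.pi/4)
open_gripper(); movel([x,y,170],max_speed=200)
R=down(-.254); movep([615,-197,150],R); wait(.2); save("wrist","wG"); print(read_state()["time"])
cv2.imwrite("pics/wGc.png",cv2.resize(load("wG")["image"][20:170,190:370],None,fx=4,fy=4,interpolation=cv2.INTER_CUBIC))
E
```

```text
21.5333
```

View pics/wG.png

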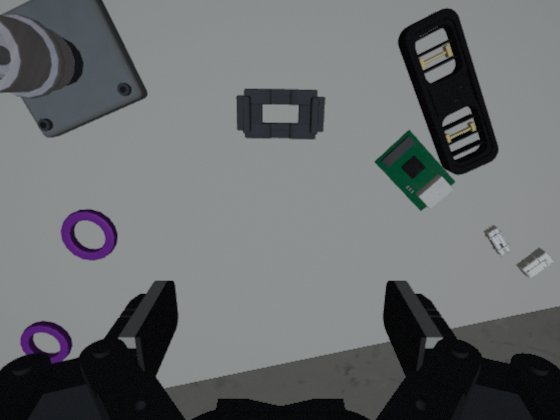

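View pics/wGc.png

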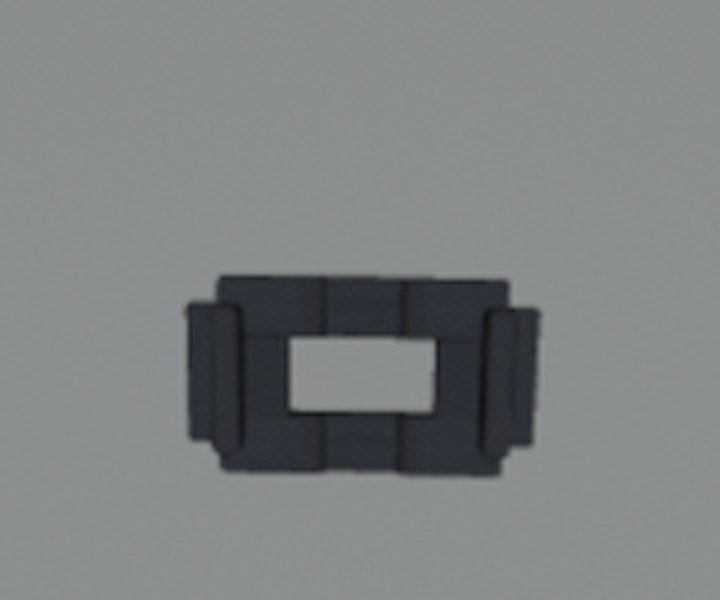

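```bash
python3 - <<'E'
from h import *
c=load("wG"); f=lambda p:np.array([190,20])+(np.array(p)+.5)/4-.5
for z in(6,):
    Q=[onplane(c,*f(p),z) for p in[(289,337),(437,338),(435,414),(289,411)]]; print("slot",np.mean(Q,0),[np.linalg.norm(Q[i]-Q[i-1]).round(1) for i in range(4)])
T=[onplane(c,*f(p),12) for p in[(217,276),(508,280),(501,475),(222,470)]]; print("plate",np.mean(T,0))
F=[onplane(c,*f(p),6) for p in[(187,303),(540,309),(533,445),(190,440)]]; print("feet",np.mean(F,0))
for X in(Q,T,F):
    for i,j in((0,1),(3,2)): d=X[j]-X[i]; print(np.arctan2(d[1],d[0]).round(3),end=" ")
E
```

```text
slot [ 630.87739586 -135.55264868    6.        ] [np.float64(13.7), np.float64(28.1), np.float64(14.1), np.float64(28.1)]
plate [ 630.81447474 -135.45808714   12.        ]
feet [ 630.89198129 -135.54720259    6.        ]
-0.259 -0.272 -0.265 -0.27 -0.269 -0.267
```

```bash
python3 - <<'E'
from h import *
x,y=491.0,-61.8; p=[630.85,-135.5]; R=down(-.267)
movep([*p,80],R); movel([*p,8.5],max_speed=120); clamp(); s=read_state(); print(s["eef_pos"].round(2),s["finger_gap"],s["ft_force"].round(1))
movel([*p,150],max_speed=150)
# look at stack: camera over shaft
a=-.293; ty=np.array([np.sin(a),-np.cos(a)]); q=np.array([x,y])+84*ty
movep([*q,210],down(a)); wait(.2); save("wrist","wH"); print(read_state()["time"],read_state()["finger_gap"],read_state()["eef_pos"])
E
```

```text
[ 631.23 -135.64    9.56] 52.45157418524652 [-2.7 -0.5 10.8]
25.2583 52.62739662358588 [ 467.09781875 -141.92647809  209.47721234]
```

View pics/wH.png

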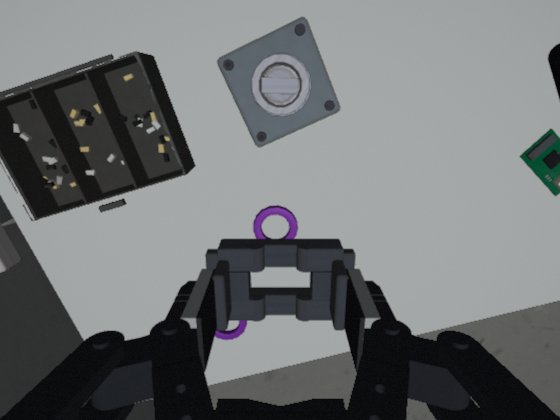

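View H: the retainer is held level with its slot at (280,281), parallel to the bar at (280,86). The sleeve is seated. Now I'll feel it onto the bar.

```bash
python3 - <<'E'
from h import *
x,y=491.0,-61.8; R=down(-.293)
movep([x,y,130],R)
h=movel([x,y,112],max_speed=60,guard=10)
if not h: h=movel([x,y,97],max_speed=25,guard=6)
s=read_state(); print(h,s["eef_pos"].round(2),s["ft_force"].round(1),s["time"])
E
```

```text
False [491.05 -61.83  97.09] [ 0.5 -0.2  3.9] 26.9917
```

```bash
python3 - <<'E'
from h import *
x,y=491.0,-61.8
for z in(92,86.5):
    h=movel([x,y,z],max_speed=25,guard=25)
    s=read_state(); print(h,s["eef_pos"].round(2),s["ft_force"].round(1),s["torque"].round(2),s["time"])
save("wrist","wI"); 
E
```

```text
False [491.09 -61.78  91.97] [-0.6 -0.6  5.5] [-0.18 -0.07 -0.02] 27.3417
False [491.11 -61.81  86.59] [-1.1 -1.3  8.5] [-0.16  0.14  0.03] 27.7083
```

View pics/wI.png

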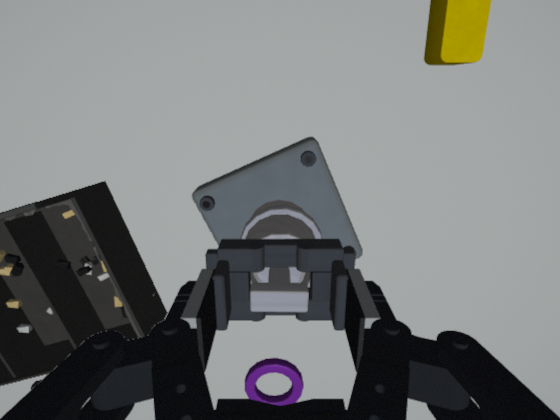

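```bash
python3 - <<'E'
from h import *
x,y=491.0,-61.8
h=movel([x,y,84.5],max_speed=20,guard=20)
s=read_state(); print(h,s["eef_pos"].round(2),s["ft_force"].round(1),s["torque"].round(2),s["qpos"].round(2))
for k in(.25,.5,.75,1):
    a=-.293-k*np.pi/2
    h=movel([x,y,84.5],frame=down(a),max_speed=60,guard=25)
    s=read_state(); R=s["tool_rot"]; print(k,h,s["eef_pos"].round(2),s["ft_force"].round(1),s["torque"].round(2),np.arctan2(R[1,0],R[0,0]).round(3),s["time"])
    if h: break
E
```

```text
False [491.1  -61.8   84.65] [-1.   0.3  8.5] [-0.14  0.22  0.  ] [ 0.32  0.57 -0.42  2.04  0.4   0.61 -0.66]
0.25 False [491.37 -61.66  84.82] [ 1.1 -0.6  8.1] [-0.14  0.03 -0.11] -0.686 28.55
0.5 False [491.4  -61.66  84.82] [-0.2 -0.3  7.7] [-0.07 -0.03 -0.11] -1.078 29.0917
0.75 False [491.4  -61.71  84.81] [-0.1 -0.1  8.7] [-0.12 -0.01 -0.1 ] -1.471 29.6333
1 False [491.4  -61.69  84.8 ] [ 0.6 -0.7  8.8] [-0.14  0.02 -0.07] -1.864 30.175
```

```bash
python3 - <<'E'
from h import *
x,y=491.2,-61.75
for z in(87,89,91,92,93,94):
    movel([x,y,z],max_speed=25)
    s=read_state(); print(s["eef_pos"].round(2),s["ft_force"].round(1),s["torque"].round(2),s["time"])
    if s["ft_force"][2]<-6: break
save("wrist","wJ")
E
```

```text
[491.42 -61.71  87.3 ] [-0.1  0.2  7.6] [-0.12  0.08 -0.06] 30.425
[491.39 -61.71  89.23] [-0.4  0.1  5.5] [-0.11  0.06 -0.03] 30.675
[491.38 -61.72  91.29] [-0.2 -0.3  4.6] [-0.12 -0.03 -0.09] 30.925
[491.37 -61.72  92.22] [0.9 0.2 4.6] [-0.08 -0.09 -0.09] 31.175
[491.33 -61.71  93.12] [ 0.9 -0.4  4.6] [ 0.01 -0.15 -0.06] 31.425
[491.29 -61.7   94.06] [ 1.2 -0.4  4. ] [ 0.   -0.27 -0.09] 31.675
```

View pics/wJ.png

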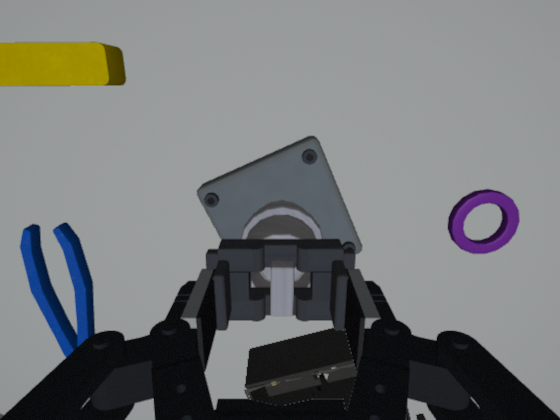

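```bash
python3 - <<'E'
from h import *
c=load("wJ"); cv2.imwrite("pics/wJc.png",cv2.resize(c["image"][225:335,190:375],None,fx=4,fy=4,interpolation=cv2.INTER_CUBIC))
for p in[(283,290),(283,270),(283,306),(240,255),(245,310),(320,310),(262,300),(225,270),(305,270),(283,253)]: print(p,bydepth(c,*p).round(1))
c=save("scene","sJ"); u,v=pix(c,[491,-62,95]); u,v=int(u),int(v); cv2.imwrite("pics/sJc.png",cv2.resize(c["image"][v-50:v+70,u-60:u+70],None,fx=5,fy=5,interpolation=cv2.INTER_CUBIC))
E
```

```text
(283, 290) [492.  -62.8 101.3]
(283, 270) [500.9 -65.5 100.7]
(283, 306) [484.8 -60.7 102. ]
(240, 255) [511.5 -49.8  98.1]
(245, 310) [484.7 -42.9  97.2]
(320, 310) [474.7 -75.1  96.9]
(262, 300) [487.1 -51.7  96.7]
(225, 270) [510.1 -43.7 105.5]
(305, 270) [496.3 -74.1  97.3]
(283, 253) [504.6 -66.7  92.5]
```

View pics/wJc.png

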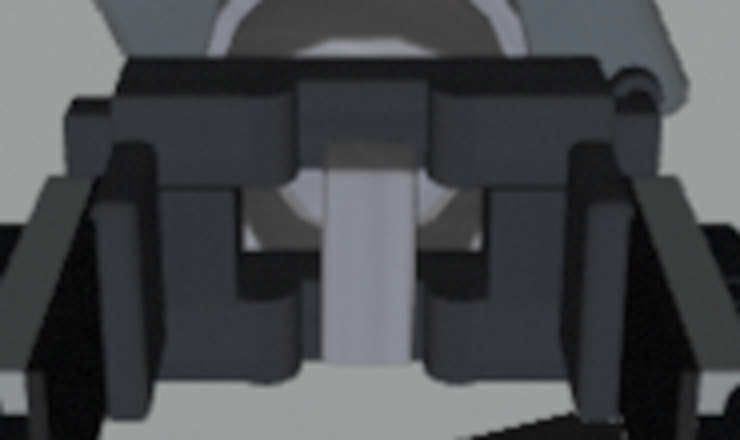

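View pics/sJc.png

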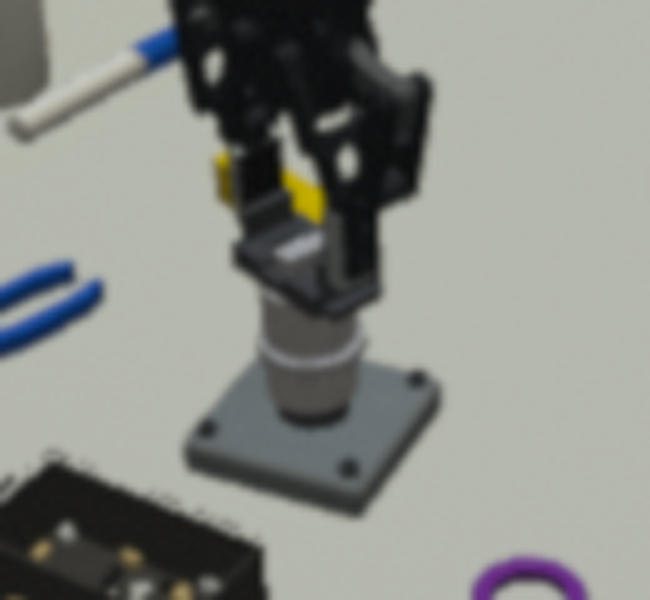

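The bar lies in the groove: plate top at about 97 mm, groove floor at about 92.5, bar top at 101. That puts the underside at about 85. I'll finish letting up, release and back off.

```bash
python3 - <<'E'
from h import *
x,y=491.2,-61.75
movel([x,y,94.8],max_speed=25,guard=8); s=read_state(); print(s["eef_pos"].round(2),s["ft_force"].round(1))
open_gripper(); wait(.2); movel([x,y,190],max_speed=150)
a=-1.864; ty=np.array([np.sin(a),-np.cos(a)]); q=np.array([491,-62])+70*ty
movep([*q,200],down(a)); wait(.3); c=save("wrist","wK"); print(read_state()["time"],read_state()["ft_force"])
u,v=map(int,pix(c,[491,-62,98])); print(u,v)
cv2.imwrite("pics/wKc.png",cv2.resize(c["image"][max(0,v-75):v+75,u-90:u+90],None,fx=4,fy=4,interpolation=cv2.INTER_CUBIC))
c=save("scene","sK"); u,v=map(int,pix(c,[491,-62,80])); cv2.imwrite("pics/sKc.png",cv2.resize(c["image"][v-50:v+50,u-60:u+60],None,fx=6,fy=6,interpolation=cv2.INTER_CUBIC))
E
```

```text
[491.2  -61.71  94.63] [ 3.6  0.5 -3.4]
34.175 [-0.29472462  0.29563119  0.70421917]
280 107
```

View pics/wKc.png

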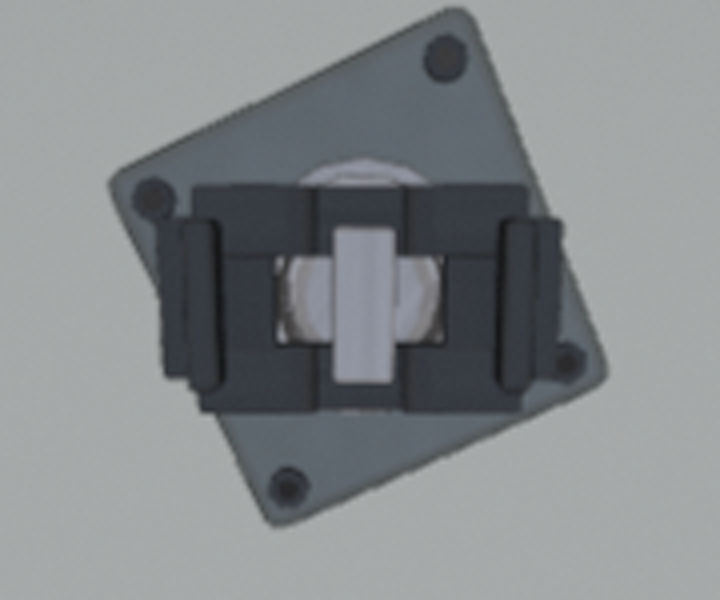

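View pics/sKc.png

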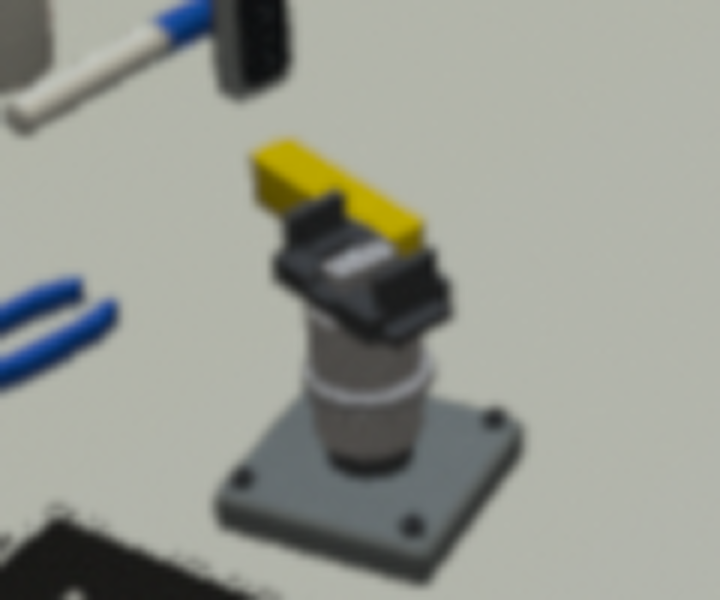

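```bash
python3 - <<'E'
from h import *
c=load("wK"); f=lambda p:(190+p[0]/4,32+p[1]/4)
for p in[(260,215),(460,215),(260,385),(460,385),(362,205),(362,300)]: print(p,bydepth(c,*f(p)).round(1))
finish_job(); print(read_state()["time"])
E
```

```text
(260, 215) [508.6 -50.3  97.1]
(460, 215) [499.3 -80.9  96.7]
(260, 385) [483.2 -42.   96.6]
(460, 385) [473.8 -73.7  98.2]
(362, 205) [505.3 -66.4  92.9]
(362, 300) [491.7 -62.2 103.3]
the job is handed in; nothing more can be done
the job is handed in; nothing more can be done
```

The job is done and handed in at about 34 s: the washer, then the sleeve, then the retainer (wings up) are on the shaft and locked. I used the grey steel washer; the two purple rings of the same shape were left alone. The retainer's slot dropped over the bar at about −0.29 rad. I pressed it down, turned it a quarter turn and let it come up.

**Final checks, with the gripper clear:**
- **Lock:** The bar lies across the retainer in its groove. The plate top reads 96.6–98.2 mm at its four corners and the groove floor about 93 mm, so the underside is at about 85 mm and near enough level.
- **Holding:** Lifting slightly before release changed the tool force from +4 N to −3.4 N, so the bar holds the stack down.
- **Bystanders:** The robot never went to the circuit board, hex key set or side cutters. I took no final measurement of their positions.

**Checks that disagreed:**
- The two wrist views were too close together to triangulate heights: they put the washer's top at −15 mm and the sleeve's at 24 mm.
- The scene and wrist cameras together put the washer's top at 6 mm. The wrist depth readings (8.4 and 28.4 mm) matched the stated sizes, so I relied on those.
- The finger gap read 1.5 to 4 mm under the true widths.
- The tool force rose to about 19 N as the fingers closed on the washer at the bench, probably from the fingertips touching it.

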